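# Empty the cork inspection tray through its outlet gate

## Robot

A 6-joint arm with a two-finger parallel gripper is mounted at the origin on a cart in front of the work surface, level with it; the furniture and walls round the work are solid. World frame = base frame: x ahead of the robot, y to its left, z up, the work surface at z = 0. Lengths are in m, angles in rad, forces in N, time in s.
With the tool pointing down it reaches from about 0.325 to 0.9 m from the base axis. Payload 6.1 kg.
Tool frame: the origin (TCP) lies at the very end of the fingers, on their centre line; the grasp point (between the pads) lies 19 mm behind it; z points along the fingers, y is the line along which they close (so a half turn about z gives the same grasp; the last joint's range is limited). The gripper opens to 87 mm and grips with 3 to 60 N. Pads are 19 mm wide; open, the fingers measure 117 mm over their backs; the gripper's body (75 mm by 190 mm) begins 51 mm behind the grasp point.
Start: joints at [1.043, 0.22, 1.526, -0, 1.395, -0.126], TCP at [0.244, 0.575, 0.223] pointing down, gripper open.
Joint ranges: [-2.98, 2.98], [-0.91, 2.08], [0.09, 2.57], [-1.24, 4.39], [0.2, 2.65], [-2.68, 2.68]. Speed limits (rad/s): [2.57, 2.57, 3.01, 3.14, 3.14, 3.14].

## Interface

Orientations are given as [roll, pitch, yaw] about the fixed x, y, z axes, in that order (R = Rz(yaw) Ry(pitch) Rx(roll)).
In Python, from bench import manip gives the robot as it stands. The module is installed in compiled form; this text tells all that it offers.
- The arm moves only by the tool drive_tool, never from a script. Its argument "rows" is one flat list of numbers, 7 for each row, row after row: the turn, a rotation vector about the world's x, y, z in rad, then the shift along the world's x, y, z in cm, then the opening, from -1 (shut) to 1 (fully open). A call has 1 to 5 rows; each row is the pose to reach, as a shift and turn from the pose commanded when the call began; what a row does not reach only later rows make up. A row lasts 1/12 s, in which the tool goes at most 41.7 mm and 7.16 degrees, less where a joint would pass 70% of its speed; a pose out of reach is approached as far as the arm can. A call with a gripper value outside its range is refused whole. The fingers move at their own pace and stop on an object; "grip_force" is the grip in N (left out, the last holds). Time passes only in rows, so rows that repeat a pose let the fingers close. It gives the time, the measured TCP pose, the force, the opening and the grip force at its end, in the units of the state.
- manip.state(): the state, without advancing time (a new reading comes with each control period).
- manip.snapshot(name): name is "scene" or "top"; returns the picture (384x512x3 uint8, red, green, blue); there is no depth.
- manip.camera_info(name): a dict with "fx", "fy", "cx", "cy" (pixels), "cam_to_world" (4x4, takes a point from camera to world coordinates). Camera axes: x right, y up, looking along -z (the intrinsics and any distortion apply to the point x, -y, -z); pixel columns grow to the right and rows downward; lengths in m; the calibration is good to about 2 mm. A picture is of the moment at which its call begins. camera_info takes no time and is no camera call.
- manip.job_done(): hands the job in; it is judged then, once.
The state is a dict: "clock": time; "joint_pos": joint angles; "joint_vel": joint speeds; "tau": joint torques, N m; "tool_pos": TCP position; "ee_rot": TCP orientation; "ft_force": force on the tool from outside, world axes, zero at the start; "torque": the same for the moment, N m; "gripper_width": finger opening in m; "gripper_force": force on a finger pad.
Only numpy, scipy, OpenCV 4.12 (cv2) and the standard library are available. Lean on these libraries where they do the work, as an engineer would, in place of code of your own. Each camera call takes 0.05 s, during which the arm holds its last target. There are 200 camera calls.

## Task

Slide the inspection tray's outlet gate fully open by pushing its black pin, sweep the three lying corks out through the outlet so that they drop into the blue box, then push the gate fully shut again for the next batch. The two corks that stand on end are rejects: leave them standing where they are, and leave everything else on the cart alone. Push gently, with the fingers only: pick up, pinch or crush nothing.

Things in the scene. Friction and masses are not known exactly. Their poses are not given: they have to be found in the camera images.
- sort_tray: Stainless cork inspection tray on legs, fixed. Origin on the cart top under the tray; x points away from the robot, y to the robot's left (turned by the tray's yaw), z up. The tray spans x = -90 to 70, y = -160 to 160 mm. A low rail along y at x = 7.5 mm, 4 mm thick, 15 mm high, splits it into a lane on the robot's side (x = -89 to 5.5 mm) and a far gutter for rejects
- tray_floor (a point): point of the tray's flat floor straight above its origin, 90 mm above the cart top; axes as the tray's. The tray's sides, at x = -90 and 70 and y = -160 and 160 mm, are 2 mm sheet with a rolled edge 5.6 mm thick whose top is 33 mm above the floor. Only the lane's right-hand end (y = -160 mm) has no side: that is the outlet, as wide as the lane
- outlet (a point): middle of the outlet, on the floor, at tray x = -41, y = -160 mm; the gate shuts it. Corks leave in the tray's -y direction: the floor runs on as a 12 mm lip, then drops into the catch box. The gate's guide and end plate go on along y = -160 to -167 mm from x = 9 to 112 mm, up to 33 mm above the floor
- gate (a joint): white sliding gate of the outlet: 0 m = shut, 0.100 m = fully open; it slides along the tray's +x (away from the robot) to open, against about 1.5 N of friction, has no spring and stays where it is left. It may start up to 12 mm ajar. The plate is 95 mm long, 2 mm thick and stands 36 mm above the tray's floor, at tray y = -162.5 mm
- gate_pin (a point): the black round finger pin, 18 mm in diameter, that stands on the middle of the gate's top edge and moves with it; the pin spans 37 to 60 mm above the tray's floor and this point is 50 mm above the floor, on its axis
- box_floor (a point): centre of the inner floor of the blue open catch box that stands under the lip, fixed. The box is 145 mm (tray x) by 125 mm (tray y), walls 3 mm, rim 79 mm above the cart top; axes parallel to the tray's
- cork_a: sound natural cork lying on its side in the tray's lane, 24 mm in diameter, 44 mm long, about 12 g; it rolls. Origin on its side, under its middle at the start (it turns with the cork); its y axis is the cork's length
- cork_a_mid (a point): centre of cork_a, on its axis
- cork_b: sound natural cork lying on its side in the tray's lane, 24 mm in diameter, 44 mm long, about 12 g; it rolls. Origin on its side, under its middle at the start (it turns with the cork); its y axis is the cork's length
- cork_b_mid (a point): centre of cork_b, on its axis
- cork_c: sound natural cork lying on its side in the tray's lane, 24 mm in diameter, 44 mm long, about 12 g; it rolls. Origin on its side, under its middle at the start (it turns with the cork); its y axis is the cork's length
- cork_c_mid (a point): centre of cork_c, on its axis
- reject_1: reject cork standing on its end in the tray's gutter, 24 mm in diameter, 44 mm tall, about 12 g, easily knocked over; origin under its centre, z axis along the cork
- reject_2: reject cork standing on its end in the tray's gutter, 24 mm in diameter, 44 mm tall, about 12 g, easily knocked over; origin under its centre, z axis along the cork
- wine_glass: Bystander: stemmed wine glass, 69 mm wide, 135 mm tall; origin under its foot
- log_book: Bystander: blue note book, 107 x 150 x 12 mm, lying flat; origin under its centre
- end_cap: Bystander: steel pipe end cap, a flat disc 51 mm wide, 9 mm high; origin under its centre
- red_capsule: Bystander: red bottle capsule standing upright, 33 mm wide, 60 mm tall; origin under its centre
- gasket: Bystander: pale silicone pipe gasket, a flat ring 51 mm wide, 6 mm high; origin under its centre
- water_bottle: Bystander: clear water bottle with a blue cap, 58 mm wide, 162 mm tall; origin under its base
Mind the look-alikes: they are no part of the job. Leave any purple look-alike of the cork_b alone.

How it is judged:
By the outcome, as a careful person would: the job done as asked, in the order asked, and still so for the second after the job is handed in, with the robot touching nothing.
It also fails if it takes over 72 s, if anything falls off the work surface, if the arm or the gripper's body presses on something with over 40 N, if the wrist force passes 120 N, or if a joint passes its speed limit or range.

## Working session

There is one attempt and no reset: what is moved stays moved. The work goes in short steps, Python scripts to look and compute and a tool call to move; the robot and the scene stay as the last step left them, time stands still between calls to the robot, and variables do not carry over. Pictures are saved under pics/ and viewed, at most 10 in all, crops included, and the job is handed in when it is done.

Besides the shell and the picture viewer there is one more tool, called after "Call:" by a JSON object that holds its "method" and its "body". drive_tool: Moves the arm, as the interface text tells. Its arguments: {"type":"object","properties":{"rows":{"type":"array"},"grip_force":{"type":"number"}},"required":["rows"]}

```bash
mkdir -p pics
cat > h.py <<'E'
import numpy as np,cv2
from bench import manip
def snap(n,f):
    im=manip.snapshot(n); cv2.imwrite('pics/'+f,im[:,:,::-1]); return im
def ray(n,u,v):
    c=manip.camera_info(n);T=np.array(c['cam_to_world'])
    d=np.array([(u-c['cx'])/c['fx'],-(v-c['cy'])/c['fy'],-1.]);return T[:3,3],T[:3,:3]@d
def onz(n,u,v,z):
    o,d=ray(n,u,v);return o+d*(z-o[2])/d[2]
def proj(n,p):
    c=manip.camera_info(n);T=np.array(c['cam_to_world']);q=T[:3,:3].T@(np.array(p)-T[:3,3])
    return c['cx']+c['fx']*q[0]/-q[2],c['cy']-c['fy']*q[1]/-q[2]
E
python3 - <<'E'
from h import *
a=snap('top','t0.png');b=snap('scene','s0.png')
for n in('top','scene'):print(manip.camera_info(n))
print(manip.state())
E
```

```text
{'fx': 396.29884269794235, 'fy': 396.29884269794235, 'cx': 260.0139751563669, 'cy': 195.1232800581959, 'cam_to_world': array([[-0.00828468,  0.97828537, -0.20709684,  0.33088376],
       [-0.99996121, -0.00748597,  0.00464006, -0.03167075],
       [ 0.00298898,  0.20712725,  0.97830944,  1.18050491],
       [ 0.        ,  0.        ,  0.        ,  1.        ]])}
{'fx': 460.34583254830295, 'fy': 460.34583254830295, 'cx': 261.56185812275027, 'cy': 187.6930501932758, 'cam_to_world': array([[ 0.6839023 ,  0.38030112, -0.62261441, -0.23351304],
       [-0.7295304 ,  0.34718599, -0.58927692, -0.79039168],
       [-0.00793967,  0.85722398,  0.51488252,  0.77567296],
       [ 0.        ,  0.        ,  0.        ,  1.        ]])}
{'clock': 0.1, 'joint_pos': array([ 1.04289342e+00,  2.21115666e-01,  1.52749382e+00,  1.12218614e-05,
        1.39468744e+00, -1.26083700e-01]), 'joint_vel': array([ 0.00192938, -0.0008047 , -0.0031992 , -0.00095921,  0.00070212,
       -0.00041036]), 'tau': array([ 4.92772142e-04, -4.95944595e+01, -3.88519585e+01,  7.01585342e-02,
        5.15958387e-02, -2.00789555e-05]), 'tool_pos': array([0.24414483, 0.57474471, 0.22156774]), 'ee_rot': array([-3.13990331e+00, -2.25268278e-04,  2.73977128e+00]), 'ft_force': array([-0.89188379, -0.2847128 , -0.24409267]), 'torque': array([0.00710301, 0.04242485, 0.00780753]), 'gripper_force': 0.0, 'gripper_width': 0.0870879237988839}
```

View pics/t0.png

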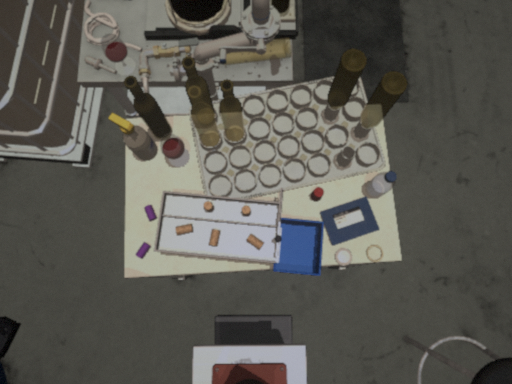

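View pics/s0.png

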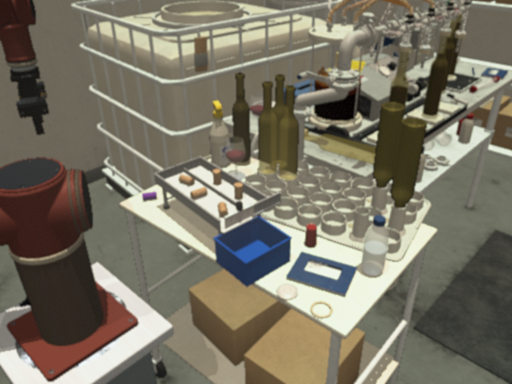

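Top view: three tan lying corks in the lane at about (184,229), (214,238), (255,242); standing rejects in the gutter at (208,207), (247,211); black pin at ~(278,239); blue box (298,246). Look-alikes: purple corks at (150,213), (143,250) on the cart top, which I'll leave; the dark glass and bottles, red capsule (317,194) and rejects are also not targets. Checking in one close crop.

Run:
```python
from h import *
a=cv2.imread('pics/t0.png')[180:285,135:335]; cv2.imwrite('pics/c0.png',cv2.resize(a,None,fx=4,fy=4,interpolation=cv2.INTER_CUBIC))
im=cv2.imread('pics/t0.png');h=cv2.cvtColor(im,cv2.COLOR_BGR2HSV)
m=cv2.inRange(h,(5,90,90),(22,255,255));m[:190]=0;m[270:]=0
n,l,s,c=cv2.connectedComponentsWithStats(m)
for i in range(1,n):
  if s[i,4]>15:
    p=np.argwhere(l==i)[:,::-1].astype(np.float32);print(s[i],c[i],cv2.minAreaRect(p),onz('top',*c[i],.102)[:2])
```

```text
[205 202   7   8  48] [207.79166667 205.5       ] ((208.0, 205.5), (7.0, 6.0), 90.0) [0.53096564 0.10786577]
[243 206   7   8  46] [245.91304348 209.86956522] ((246.0, 209.5), (7.0, 6.0), 90.0) [0.517892   0.00247255]
[177 225  15   9  98] [183.86734694 228.85714286] ((183.9807586669922, 228.90386962890625), (6.471832275390625, 14.904827117919922), 78.69007110595703) [0.46661729 0.17194249]
[210 230   9  15  93] [214.08602151 237.15053763] ((214.15383911132812, 237.23077392578125), (6.275716304779053, 14.512594223022461), 11.309932708740234) [0.44331314 0.08909155]
[248 235  14  13  95] [254.58947368 241.14736842] ((254.60812377929688, 241.14865112304688), (14.41470718383789, 6.5098676681518555), 35.53767776489258) [ 0.43158667 -0.0210012 ]
```

View pics/c0.png

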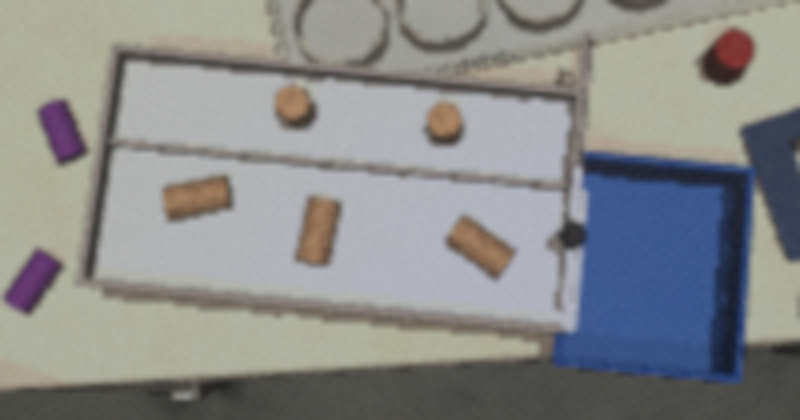

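```bash
cat >> h.py <<'E'
def fit(src,dst):
    src=np.array(src)[:,:2];dst=np.array(dst)[:,:2];a,b=src.mean(0),dst.mean(0);s=src-a;d=dst-b
    y=np.arctan2((s[:,0]*d[:,1]-s[:,1]*d[:,0]).sum(),(s*d).sum());R=np.array([[np.cos(y),-np.sin(y)],[np.sin(y),np.cos(y)]])
    return y,R,b-R@a
E
python3 - <<'E'
from h import *
o=lambda u,v,z:onz('top',135+(u-1.5)/4+0,180+(v-1.5)/4,z)[:2]
W=[o(117,48,.123),o(84,280,.123),o(580,95,.123),o(110,143,.105),o(568,186,.105)]
T=[(70,160),(-90,160),(70,-160),(7.5,158),(7.5,-160)]
y,R,t=fit(np.array(T)/1000,W);print(y,t)
for w,q in zip(W,T):print(q,(R.T@(w-t))*1000)
tr=lambda p:(R.T@(p[:2]-t)*1000).round(1)
print('pin',tr(o(572,235,.15)),o(572,235,.15))
for c in [(183.9,228.9),(214.1,237.2),(254.6,241.15)]:print(tr(onz('top',*c,.102)))
for c in [(208,205.5),(246,209.5)]:print(tr(onz('top',*c,.134)))
# box rim
im=cv2.imread('pics/t0.png');h=cv2.cvtColor(im,cv2.COLOR_BGR2HSV);m=cv2.inRange(h,(105,150,60),(125,255,255));m[:, :265]=0;m[:,330:]=0;m[:200]=0
p=np.argwhere(m)[:,::-1].astype(np.float32)
for c in cv2.boxPoints(cv2.minAreaRect(p)):print('box',c,tr(onz('top',*c,.079)))
# black pin scene + top masks
for n,f,box in(('top','t0',(268,228,290,250)),('scene','s0',(210,165,260,215))):
  g=cv2.imread(f'pics/{f}.png').max(2);x0,y0,x1,y1=box;g=g[y0:y1,x0:x1]
  q=np.argwhere(g<70);print(n,len(q),q.mean(0)[::-1]+[x0,y0],q.min(0),q.max(0))
a=cv2.imread('pics/s0.png')[150:240,140:300];cv2.imwrite('pics/c1.png',cv2.resize(a,None,fx=5,fy=5,interpolation=cv2.INTER_CUBIC))
E
```

```text
-0.10664581013495943 [0.48027913 0.07550871]
(70, 160) [ 69.75676207 158.56990034]
(-90, 160) [-88.16501865 156.98854938]
(70, -160) [  68.45173606 -158.88503729]
(7.5, 158) [  6.75963045 158.24311896]
(7.5, -160) [   8.19689008 -156.91653139]
pin [ -29.5 -160.9] [ 0.43381193 -0.08136411]
[-24.   94.3]
[-38.3   9.5]
[ -38.1 -101.2]
[41.5 32.3]
[ 40.8 -70.3]
box [273.57755 270.43594] [-110.3 -160.4]
box [278.5079 218.6674] [  33.2 -161.1]
box [324.28317 223.02698] [  33.6 -289.8]
box [319.3528  274.79553] [-109.7 -285.6]
top 28 [277.53571429 238.35714286] [8 7] [13 12]
scene 34 [238.85294118 205.88235294] [38 26] [45 31]
```

View pics/c1.png

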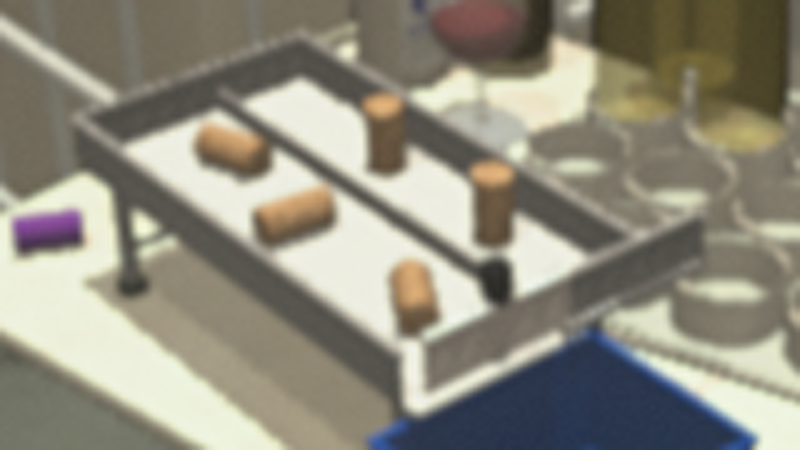

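Crop: the gate is slightly ajar, with the pin at crop (495,280). Pin at tray (-29.5, -162), corks at tray (-24,94), (-38,10), (-38,-101), rejects in the gutter at x≈41. The purple corks lie outside the tray. Moving to above the pin.

Call:
{"method": "drive_tool", "body": {"rows": [0,0,-1.276,19,-65.7,0,0,0,0,-1.276,19,-65.7,0,0,0,0,-1.276,19,-65.7,0,0,0,0,-1.276,19,-65.7,0,0,0,0,-1.276,19,-65.7,0,0]}}

```text
clock: 0.52
tool_pos: [0.302, 0.3731, 0.2218]
ee_rot: [-3.141, 0.0, 2.109]
ft_force: [1.7, -0.5, 0.4]
gripper_width: 0.0614
gripper_force: 0.0
```

Call:
{"method": "drive_tool", "body": {"rows": [0,0,-0.645,13.2,-45.6,0,0,0,0,-0.645,13.2,-45.6,0,0,0,0,-0.645,13.2,-45.6,0,0,0,0,-0.645,13.2,-45.6,0,0,0,0,-0.645,13.2,-45.6,0,0]}}

```text
clock: 0.93
tool_pos: [0.36, 0.1731, 0.2223]
ee_rot: [3.141, -0.0, 1.484]
ft_force: [1.3, -0.2, 0.1]
gripper_width: 0.0439
gripper_force: 0.0
```

Call:
{"method": "drive_tool", "body": {"rows": [0,0,-0.02,7.4,-25.6,0,0,0,0,-0.02,7.4,-25.6,0,0,0,0,-0.02,7.4,-25.6,0,0,0,0,-0.02,7.4,-25.6,0,0,0,0,-0.02,7.4,-25.6,0,0]}}

```text
clock: 1.35
tool_pos: [0.4179, -0.0273, 0.2225]
ee_rot: [3.141, -0.0, 1.47]
ft_force: [1.5, 1.1, -0.2]
gripper_width: 0.0433
gripper_force: 0.0
```

Call:
{"method": "drive_tool", "body": {"rows": [0,0,-0.006,1.6,-5.5,0,0,0,0,-0.006,1.6,-5.5,0,0,0,0,-0.006,1.6,-5.5,0,0,0,0,-0.006,1.6,-5.5,0,0,0,0,-0.006,1.6,-5.5,-3,0]}}

```text
clock: 1.77
tool_pos: [0.4374, -0.0807, 0.1974]
ee_rot: [3.132, 0.002, 1.464]
ft_force: [1.7, -1.1, 1.0]
gripper_width: 0.0436
gripper_force: 0.0
```

Run:
```python
from h import *
s=manip.state();print(s['tool_pos'],s['ee_rot'])
im=snap('scene','s1.png')[:,:,::-1]
cv2.imwrite('pics/c2.png',cv2.resize(im[90:240,140:340],None,fx=4,fy=4,interpolation=cv2.INTER_CUBIC))
```

```text
[ 0.43739202 -0.08066844  0.19741497] [3.13227683e+00 1.75646946e-03 1.46376153e+00]
```

View pics/c2.png

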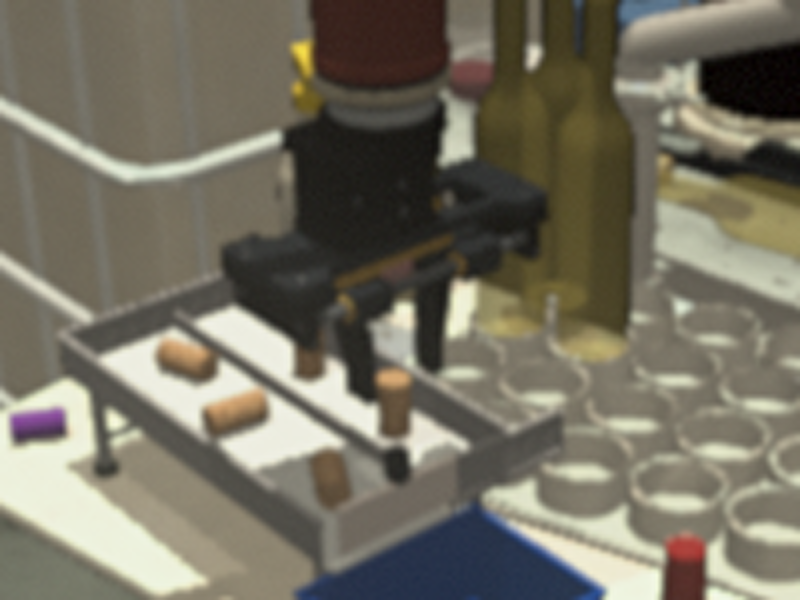

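The fingers at crop (360,390) and (430,365) straddle the pin at (398,463) about 5 cm above it. Descending.

Call:
{"method": "drive_tool", "body": {"rows": [0,0,0,0,0,-2,0,0,0,0,0,0,-4,0,0,0,0,0,0,-5.6,0,0,0,0,0,0,-5.6,0,0,0,0,0,0,-5.6,0]}}

```text
clock: 2.23
tool_pos: [0.433, -0.0786, 0.136]
ee_rot: [-3.139, -0.001, 1.466]
ft_force: [-0.2, 0.4, 0.3]
gripper_width: 0.0435
gripper_force: 0.0
```

Call:
{"method": "drive_tool", "body": {"rows": [0,0,0,1,-0.4,0,0,0,0,0,2,-0.5,0,0,0,0,0,3,-0.6,0,0,0,0,0,4,-0.75,0,0,0,0,0,5,-0.85,0,0]}}

```text
clock: 2.65
tool_pos: [0.4845, -0.088, 0.1379]
ee_rot: [-3.142, -0.0, 1.465]
ft_force: [-2.0, 0.5, -0.5]
gripper_width: 0.0433
gripper_force: 1.0
```

Call:
{"method": "drive_tool", "body": {"rows": [0,0,0,1,-0.1,0,0,0,0,0,2,-0.2,0,0,0,0,0,3,-0.3,0,0,0,0,0,4,-0.4,0,0,0,0,0,4.5,-0.5,0,0]}}

```text
clock: 3.07
tool_pos: [0.5306, -0.0934, 0.1375]
ee_rot: [3.14, -0.0, 1.464]
ft_force: [-1.5, 1.1, 1.2]
gripper_width: 0.0434
gripper_force: 0.9
```

Call:
{"method": "drive_tool", "body": {"rows": [0,0,0,0.2,0,0,0,0,0,0,0.4,0,0,0,0,0,0,0.5,0,0,0,0,0,0,0.5,0,0,0,0,0,0,0.5,0,0,0]}}

```text
clock: 3.48
tool_pos: [0.5341, -0.0937, 0.1366]
ee_rot: [3.141, 0.0, 1.464]
ft_force: [-0.3, -0.1, -0.4]
gripper_width: 0.0437
gripper_force: 0.1
```

Call:
{"method": "drive_tool", "body": {"rows": [0,0,0,0.2,0,0,0,0,0,0,0.4,0,0,0,0,0,0,0.6,0,0,0]}}

```text
clock: 3.73
tool_pos: [0.5374, -0.0938, 0.1362]
ee_rot: [-3.135, 0.001, 1.464]
ft_force: [-16.5, -0.9, 10.4]
gripper_width: 0.0439
gripper_force: 8.2
```

Run:
```python
from h import *
snap('scene','s2.png');snap('top','t2.png');print(manip.state()['ft_force'],manip.state()['tool_pos'])
```

```text
[-11.70184519  -1.25366711   8.57476155] [ 0.53728413 -0.09383929  0.13621358]
```

The stop is reached (16 N), so the gate is fully open. Backing off, lifting, then travelling to the lane's left end.

Call:
{"method": "drive_tool", "body": {"rows": [0,0,0,-1.6,0.2,0,0,0,0,0,-1.6,0.2,0,0,0,0,0,-1.6,0.2,3.5,0,0,0,0,-1.6,0.2,6.5,0,0,0,0,-1.6,0.2,6.5,0]}}

```text
clock: 4.25
tool_pos: [0.5283, -0.0928, 0.2085]
ee_rot: [3.13, 0.002, 1.464]
ft_force: [2.1, -0.2, 0.6]
gripper_width: 0.0435
gripper_force: 0.0
```

Call:
{"method": "drive_tool", "body": {"rows": [0,0,0,-2,4,0,-0.49,0,0,0,-4,8,0,-0.49,0,0,0,-5,12,0,-0.49,0,0,0,-6,16,0,-0.49,0,0,0,-6.5,20,0,-0.49]}}

```text
clock: 4.67
tool_pos: [0.4591, 0.1063, 0.2019]
ee_rot: [3.14, -0.001, 1.463]
ft_force: [1.2, 0.2, -0.2]
gripper_width: 0.024
gripper_force: 0.0
```

Call:
{"method": "drive_tool", "body": {"rows": [0,0,0,-0.3,4,0,-0.49,0,0,0,-0.6,8,0,-0.49,0,0,0,-0.6,11,0,-0.49,0,0,0,-0.6,11,-1,-0.49,0,0,0,-0.6,11,-2,-0.49]}}

```text
clock: 5.08
tool_pos: [0.4543, 0.2165, 0.1818]
ee_rot: [3.139, -0.001, 1.467]
ft_force: [-0.1, -0.5, -0.8]
gripper_width: 0.0223
gripper_force: 0.0
```

Run:
```python
from h import *
t=snap('top','t3.png');s=manip.state();print(s['tool_pos'],s['gripper_width'])
im=snap('scene','s3.png')[:,:,::-1]
a=cv2.resize(im[90:240,140:300],None,fx=2.4,fy=2.4,interpolation=cv2.INTER_CUBIC);b=cv2.resize(t[160:285,135:335,::-1],(576,360),interpolation=cv2.INTER_CUBIC)
cv2.imwrite('pics/c3.png',cv2.resize(np.hstack([a,b]),None,fx=.83,fy=.83))
```

```text
[0.45266013 0.21471561 0.17866798] 0.021850099491906704
```

View pics/c3.png

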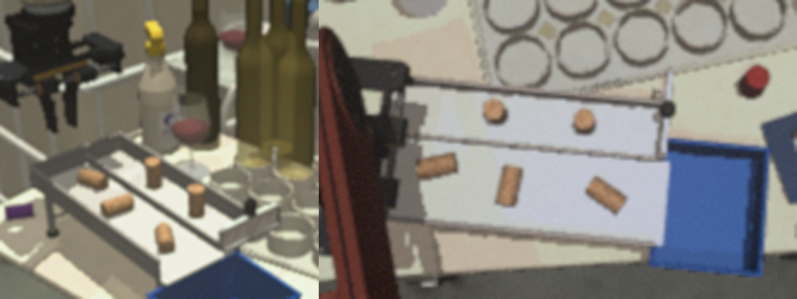

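The gate is fully open (pin at crop 667,108) and all the corks are undisturbed. Lowering the rake behind cork_a.

Call:
{"method": "drive_tool", "body": {"rows": [0,0,0,0,0.1,-2,-0.49,0,0,0,0,0.1,-4,-0.49,0,0,0,0,0.1,-6,-0.49,0,0,0,0,0.1,-7.5,-0.49,0,0,0,0,0.1,-7.5,-0.49]}}

```text
clock: 5.6
tool_pos: [0.4514, 0.2133, 0.103]
ee_rot: [-3.136, 0.003, 1.461]
ft_force: [-1.3, -0.3, -1.0]
gripper_width: 0.0224
gripper_force: 0.0
```

Call:
{"method": "drive_tool", "body": {"rows": [0,0,0,0,0,-0.4,-0.49,0,0,0,0,0,-0.7,-0.49,0,0,0,0,0,-0.7,-0.49]}}

```text
clock: 5.85
tool_pos: [0.4543, 0.2153, 0.1001]
ee_rot: [3.141, -0.0, 1.463]
ft_force: [-0.1, 0.9, 0.0]
gripper_width: 0.0221
gripper_force: 0.0
```

Call:
{"method": "drive_tool", "body": {"rows": [0,0,0,-0.05,-0.6,-0.3,-0.49,0,0,0,-0.15,-1.4,-0.3,-0.49,0,0,0,-0.25,-2.2,-0.3,-0.49,0,0,0,-0.3,-3,-0.3,-0.49,0,0,0,-0.4,-3.8,-0.3,-0.49]}}

```text
clock: 6.27
tool_pos: [0.4496, 0.1767, 0.0968]
ee_rot: [3.141, -0.0, 1.464]
ft_force: [-0.5, 0.3, 0.1]
gripper_width: 0.0223
gripper_force: 0.1
```

Call:
{"method": "drive_tool", "body": {"rows": [0,0,0,-0.1,-0.8,0,-0.49,0,0,0,-0.15,-1.6,0,-0.49,0,0,0,-0.25,-2.4,0,-0.49,0,0,0,-0.35,-3.2,0,-0.49,0,0,0,-0.4,-4,0,-0.49]}}

```text
clock: 6.68
tool_pos: [0.4454, 0.1368, 0.0965]
ee_rot: [-3.142, -0.0, 1.464]
ft_force: [0.5, -0.0, 0.2]
gripper_width: 0.022
gripper_force: 0.1
```

Call:
{"method": "drive_tool", "body": {"rows": [0,0,0,-0.1,-0.8,0,-0.49,0,0,0,-0.15,-1.6,0,-0.49,0,0,0,-0.25,-2.4,0,-0.49,0,0,0,-0.35,-3.2,0,-0.49,0,0,0,-0.4,-4,0,-0.49]}}

```text
clock: 7.1
tool_pos: [0.4414, 0.0968, 0.0965]
ee_rot: [-3.141, 0.0, 1.464]
ft_force: [0.5, -0.2, -0.0]
gripper_width: 0.0221
gripper_force: 0.1
```

Run:
```python
from h import *
t=snap('top','t4.png');s=manip.state();print(s['tool_pos'],s['gripper_width'],s['ft_force'])
im=snap('scene','s4.png')[:,:,::-1]
a=cv2.resize(im[90:240,140:300],None,fx=2.4,fy=2.4,interpolation=cv2.INTER_CUBIC);b=cv2.resize(t[160:285,135:335,::-1],(576,360),interpolation=cv2.INTER_CUBIC)
cv2.imwrite('pics/c4.png',cv2.resize(np.hstack([a,b]),None,fx=.83,fy=.83))
```

```text
[0.4414158  0.09584431 0.09645819] 0.021996009688611335 [ 0.09181806 -0.55883457 -0.41112461]
```

View pics/c4.png

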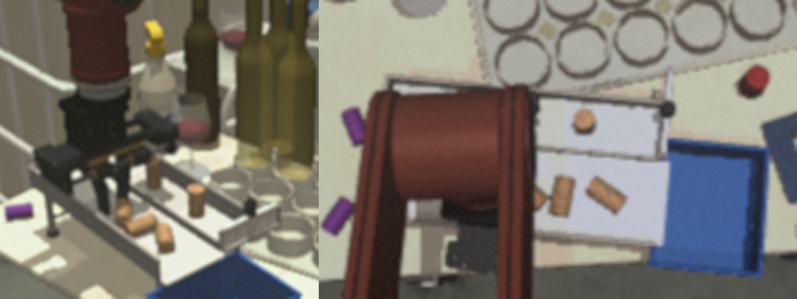

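Cork_a is pushed end-on by the rake, b is ahead of it at crop (563,195) and c at (605,193); the rejects are untouched. Continuing.

Call:
{"method": "drive_tool", "body": {"rows": [0,0,0,-0.1,-0.8,0,-0.49,0,0,0,-0.15,-1.6,0,-0.49,0,0,0,-0.25,-2.4,0,-0.49,0,0,0,-0.35,-3.2,0,-0.49,0,0,0,-0.4,-4,0,-0.49]}}

```text
clock: 7.62
tool_pos: [0.4374, 0.0569, 0.0965]
ee_rot: [-3.141, 0.0, 1.464]
ft_force: [-0.3, 0.9, 0.4]
gripper_width: 0.0221
gripper_force: 0.1
```

Call:
{"method": "drive_tool", "body": {"rows": [0,0,0,-0.1,-0.8,0,-0.49,0,0,0,-0.15,-1.6,0,-0.49,0,0,0,-0.25,-2.4,0,-0.49,0,0,0,-0.35,-3.2,0,-0.49,0,0,0,-0.4,-4,0,-0.49]}}

```text
clock: 8.03
tool_pos: [0.4334, 0.0169, 0.0965]
ee_rot: [-3.141, -0.0, 1.464]
ft_force: [1.6, 0.2, 0.7]
gripper_width: 0.0219
gripper_force: 0.4
```

Run:
```python
from h import *
t=snap('top','t5.png');s=manip.state();print(s['tool_pos'],s['gripper_width'],s['ft_force'])
im=snap('scene','s5.png')[:,:,::-1]
a=cv2.resize(im[90:240,140:300],None,fx=2.4,fy=2.4,interpolation=cv2.INTER_CUBIC);b=cv2.resize(t[160:285,135:335,::-1],(576,360),interpolation=cv2.INTER_CUBIC)
cv2.imwrite('pics/c5.png',cv2.resize(np.hstack([a,b]),None,fx=.83,fy=.83))
```

```text
[0.43347634 0.01579755 0.09654834] 0.022002427850878085 [ 0.48774727 -0.01007117  0.63609268]
```

View pics/c5.png

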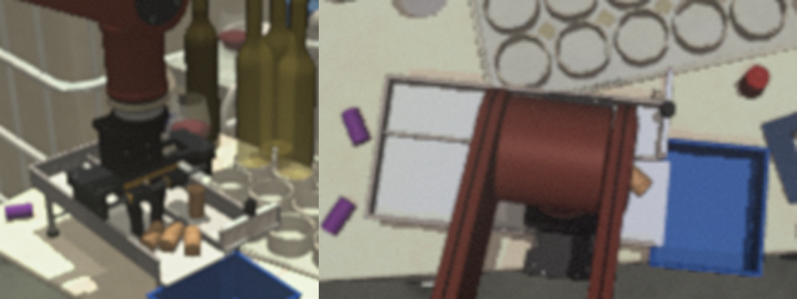

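All three corks lie in front of the rake and none is left behind it. Continuing out through the outlet.

Call:
{"method": "drive_tool", "body": {"rows": [0,0,0,-0.1,-0.7,0,-0.49,0,0,0,-0.15,-1.4,0,-0.49,0,0,0,-0.2,-2.1,0,-0.49,0,0,0,-0.3,-2.8,0,-0.49,0,0,0,-0.4,-3.5,0,-0.49]}}

```text
clock: 8.55
tool_pos: [0.4295, -0.018, 0.0965]
ee_rot: [-3.142, 0.0, 1.464]
ft_force: [0.0, -0.6, -0.7]
gripper_width: 0.0222
gripper_force: 0.2
```

Call:
{"method": "drive_tool", "body": {"rows": [0,0,0,-0.1,-0.7,0,-0.49,0,0,0,-0.15,-1.4,0,-0.49,0,0,0,-0.2,-2.1,0,-0.49,0,0,0,-0.3,-2.8,0,-0.49,0,0,0,-0.4,-3.5,0,-0.49]}}

```text
clock: 8.97
tool_pos: [0.4255, -0.0531, 0.0965]
ee_rot: [-3.142, 0.0, 1.464]
ft_force: [0.2, -0.1, -0.1]
gripper_width: 0.0221
gripper_force: 0.1
```

Call:
{"method": "drive_tool", "body": {"rows": [0,0,0,-0.1,-0.7,0,-0.49,0,0,0,-0.15,-1.4,0,-0.49,0,0,0,-0.2,-2.1,0,-0.49,0,0,0,-0.3,-2.8,0,-0.49,0,0,0,-0.4,-3.5,0,-0.49]}}

```text
clock: 9.38
tool_pos: [0.4215, -0.0881, 0.0965]
ee_rot: [-3.142, 0.0, 1.464]
ft_force: [1.2, 0.3, -0.2]
gripper_width: 0.0221
gripper_force: 0.0
```

Run:
```python
from h import *
t=snap('top','t6.png');s=manip.state();print(s['tool_pos'],s['gripper_width'],s['ft_force'])
im=snap('scene','s6.png')[:,:,::-1]
a=cv2.resize(im[90:240,140:300],None,fx=2.4,fy=2.4,interpolation=cv2.INTER_CUBIC);b=cv2.resize(t[160:285,135:335,::-1],(576,360),interpolation=cv2.INTER_CUBIC)
cv2.imwrite('pics/c6.png',cv2.resize(np.hstack([a,b]),None,fx=.83,fy=.83))
```

```text
[ 0.42146274 -0.08899346  0.09657787] 0.02237690090686512 [-0.2745457  -0.97609224 -0.01148139]
```

View pics/c6.png

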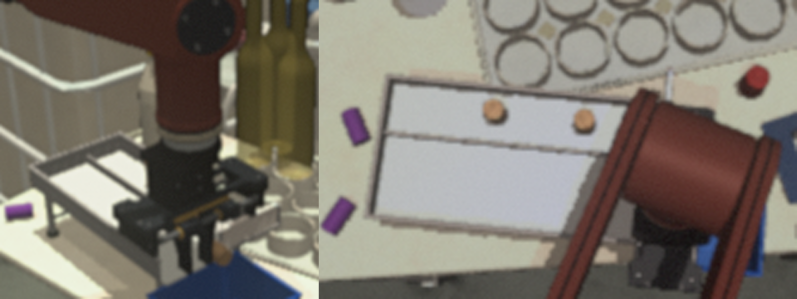

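Lane empty and both rejects standing; one cork may still be dropping off the lip at (222,253). Pushing a little farther, then checking numerically.

Call:
{"method": "drive_tool", "body": {"rows": [0,0,0,-0.05,-0.5,0,-0.49,0,0,0,-0.1,-1,0,-0.49,0,0,0,-0.1,-1.2,0,-0.49,0,0,0,-0.1,-1.2,0,-0.49]}}

```text
clock: 9.82
tool_pos: [0.4206, -0.0997, 0.0966]
ee_rot: [3.141, 0.0, 1.463]
ft_force: [0.2, -0.2, 0.7]
gripper_width: 0.0225
gripper_force: 0.0
```

```bash
cat >> h.py <<'E'
def corks(f):
    h=cv2.cvtColor(cv2.imread('pics/'+f),cv2.COLOR_BGR2HSV);m=cv2.inRange(h,(5,90,50),(22,255,255));m[:150]=0;m[280:]=0;m[:,:130]=0;m[:,330:]=0
    n,l,s,c=cv2.connectedComponentsWithStats(m)
    return [(s[i].tolist(),c[i].round(1).tolist()) for i in range(1,n) if s[i,4]>10]
E
python3 - <<'E'
from h import *
snap('top','t7.png');snap('scene','s7.png');print(manip.state()['tool_pos'],manip.state()['ft_force'])
for f in('t6.png','s6.png','t7.png','s7.png'):print(f,*corks(f),sep='\n ')
T=lambda x,y,z:(.4803+.9943*x+.1064*y,.0755-.1064*x+.9943*y,z)
for p in[(-.02,-.17,.102),(.0,-.17,.102),(-.02,-.18,.102),(-.02,-.2,.06),(-.02,-.2,.03)]:print(p,proj('scene',T(*p)))
E
```

```text
[ 0.42058483 -0.09935113  0.09651249] [ 0.63090567 -0.40780663 -0.89726006]
t6.png
 ([264, 198, 12, 17, 74], [270.7, 206.6])
 ([204, 202, 8, 8, 45], [207.7, 205.6])
 ([277, 203, 50, 44, 457], [302.5, 222.5])
 ([243, 206, 7, 9, 48], [245.9, 210.0])
 ([269, 215, 10, 13, 36], [273.1, 219.6])
 ([275, 222, 7, 8, 21], [277.4, 224.6])
 ([285, 223, 4, 6, 12], [286.2, 226.2])
 ([279, 228, 8, 4, 12], [282.2, 229.7])
 ([302, 233, 9, 8, 13], [306.0, 237.4])
 ([316, 232, 10, 14, 37], [320.6, 238.8])
 ([263, 234, 11, 8, 22], [268.2, 237.4])
s6.png
 ([219, 150, 32, 6, 151], [234.1, 152.1])
 ([227, 188, 28, 14, 89], [239.9, 195.0])
 ([228, 203, 5, 7, 18], [230.2, 205.9])
 ([246, 212, 9, 10, 67], [250.0, 216.6])
 ([306, 230, 10, 17, 60], [311.0, 240.7])
 ([241, 244, 24, 16, 132], [253.1, 251.8])
 ([207, 269, 29, 11, 170], [221.9, 275.8])
t7.png
 ([270, 198, 23, 17, 109], [280.6, 205.9])
 ([205, 202, 7, 8, 47], [207.9, 205.8])
 ([243, 206, 7, 9, 48], [245.9, 210.0])
 ([294, 206, 6, 7, 17], [296.4, 208.9])
 ([292, 209, 10, 9, 20], [297.4, 214.1])
 ([281, 210, 49, 44, 593], [309.9, 230.0])
 ([279, 216, 
[... 372 characters left out ...]
90, 28, 14, 83], [243.0, 196.5])
 ([251, 196, 4, 6, 14], [252.8, 198.4])
 ([231, 205, 4, 7, 16], [232.9, 207.8])
 ([249, 213, 7, 9, 43], [251.6, 217.3])
 ([306, 230, 10, 17, 64], [311.0, 240.4])
 ([256, 243, 13, 9, 71], [260.9, 246.8])
 ([207, 269, 29, 11, 168], [221.9, 275.8])
(-0.02, -0.17, 0.102) (np.float64(245.02329619568712), np.float64(218.05131391588054))
(0.0, -0.17, 0.102) (np.float64(251.0362146186792), np.float64(215.1293236047646))
(-0.02, -0.18, 0.102) (np.float64(247.4924496659557), np.float64(219.7336353198056))
(-0.02, -0.2, 0.06) (np.float64(252.8095524547141), np.float64(236.5326933645587))
(-0.02, -0.2, 0.03) (np.float64(253.0140896730854), np.float64(245.79224523935892))
```

A cork remains on the lip beside the rake's far finger (scene ≈ (251,217), tray x≈0). Lifting, going back behind it and shifting +x.

Call:
{"method": "drive_tool", "body": {"rows": [0,0,0,0,0,2,-0.49,0,0,0,0,0,4,-0.49,0,0,0,0,0,6.5,-0.49,0,0,0,0.5,4,6.5,-0.49,0,0,0,1,8,6.5,-0.49]}}

```text
clock: 10.33
tool_pos: [0.4322, -0.0202, 0.1638]
ee_rot: [3.137, 0.001, 1.459]
ft_force: [1.3, -0.1, -0.3]
gripper_width: 0.0222
gripper_force: 0.0
```

Call:
{"method": "drive_tool", "body": {"rows": [0,0,0,0.4,3,0,-0.49,0,0,0,0.4,3,0,-0.49]}}

```text
clock: 10.5
tool_pos: [0.4347, 0.0151, 0.1618]
ee_rot: [3.141, -0.002, 1.468]
ft_force: [0.8, -0.6, -0.0]
gripper_width: 0.0222
gripper_force: 0.0
```

Run:
```python
from h import *
t=snap('top','t8.png');s=manip.state();print(s['tool_pos'])
im=snap('scene','s8.png')[:,:,::-1]
a=cv2.resize(im[150:280,200:300],(400,520),interpolation=cv2.INTER_CUBIC);b=cv2.resize(t[190:285,250:330,::-1],(400,475),interpolation=cv2.INTER_CUBIC)
cv2.imwrite('pics/c8.png',np.hstack([a,np.vstack([b,np.zeros((45,400,3),np.uint8)])]))
print(*corks('s8.png'),sep='\n')
```

```text
[0.43456307 0.01304085 0.16162853]
([201, 150, 28, 12, 87], [214.3, 155.5])
([203, 164, 3, 6, 12], [204.2, 166.2])
([235, 183, 7, 16, 83], [238.1, 189.8])
([241, 209, 14, 13, 116], [247.8, 214.9])
([306, 236, 10, 11, 69], [310.5, 241.5])
([256, 243, 12, 9, 67], [260.5, 246.9])
([207, 269, 29, 11, 167], [221.9, 275.9])
```

View pics/c8.png

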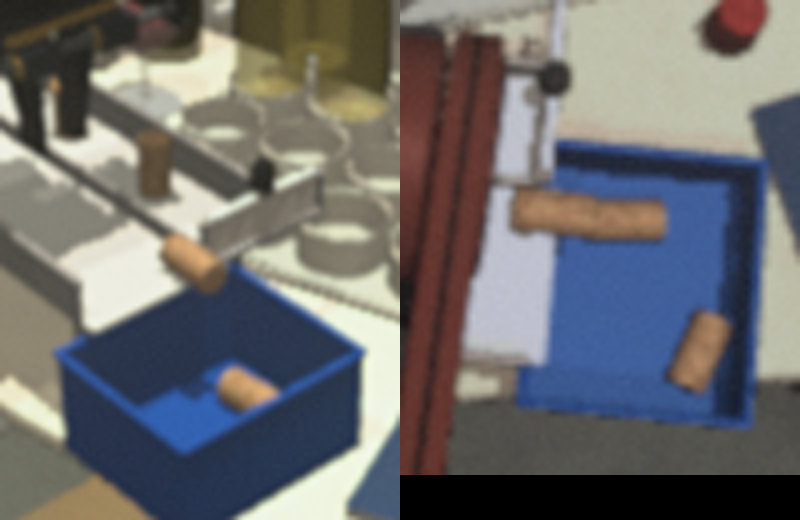

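A cork lies lengthwise along the rail, half over the lip (top ≈ (279,232)); the other two are in the box. Pushing it out by its rear end with the far finger.

Call:
{"method": "drive_tool", "body": {"rows": [0,0,0,0.5,-3,0,-0.49,0,0,0,0.9,-5.6,0,-0.49,0,0,0,0.9,-5.6,-2.5,-0.49,0,0,0,0.9,-5.6,-5,-0.49,0,0,0,0.9,-5.6,-6.5,-0.49]}}

```text
clock: 11.02
tool_pos: [0.4423, -0.0469, 0.0944]
ee_rot: [-3.139, 0.0, 1.461]
ft_force: [-0.9, 0.5, -1.3]
gripper_width: 0.0222
gripper_force: 0.0
```

Call:
{"method": "drive_tool", "body": {"rows": [0,0,0,0,0,0,-0.49,0,0,0,-0.05,-0.5,0,-0.49,0,0,0,-0.1,-1,0,-0.49,0,0,0,-0.15,-1.5,0,-0.49,0,0,0,-0.2,-2,0,-0.49]}}

```text
clock: 11.43
tool_pos: [0.4426, -0.0665, 0.098]
ee_rot: [3.139, 0.001, 1.464]
ft_force: [0.2, -0.6, 0.1]
gripper_width: 0.0223
gripper_force: 0.0
```

Call:
{"method": "drive_tool", "body": {"rows": [0,0,0,-0.05,-0.6,0,-0.49,0,0,0,-0.1,-1.2,0,-0.49,0,0,0,-0.2,-1.8,0,-0.49,0,0,0,-0.25,-2.4,0,-0.49,0,0,0,-0.3,-3,0,-0.49]}}

```text
clock: 11.85
tool_pos: [0.4385, -0.096, 0.0966]
ee_rot: [3.142, 0.0, 1.464]
ft_force: [0.5, -0.0, -0.4]
gripper_width: 0.0224
gripper_force: 0.0
```

Run:
```python
from h import *
snap('scene','s9.png');print(*corks('s9.png'),sep='\n')
```

```text
([228, 150, 29, 5, 96], [241.3, 151.3])
([212, 168, 9, 16, 100], [217.1, 175.1])
([235, 186, 26, 14, 79], [247.3, 193.0])
([254, 193, 5, 6, 12], [256.5, 195.6])
([235, 202, 5, 7, 15], [237.5, 204.9])
([306, 235, 10, 12, 50], [311.1, 241.9])
([260, 240, 12, 9, 78], [264.9, 244.2])
([237, 242, 14, 14, 103], [243.6, 248.1])
([207, 269, 29, 11, 168], [221.9, 275.9])
```

Cork dropped: none on the lip, and the box now shows corks at (244,248) and (265,244). Lifting and going over the pin to shut the gate.

Call:
{"method": "drive_tool", "body": {"rows": [0,0,0,0,0,4,-0.49,0,0,0,0,0,8,-0.49,0,0,0,0,0,11,-0.49,0,0,0,4,0.2,11,0,0,0,0,8,0.4,11,0]}}

```text
clock: 12.32
tool_pos: [0.5214, -0.0924, 0.212]
ee_rot: [3.131, 0.002, 1.462]
ft_force: [0.6, 0.6, -0.4]
gripper_width: 0.0292
gripper_force: 0.0
```

Call:
{"method": "drive_tool", "body": {"rows": [0,0,0,0.6,0,0,0,0,0,0,0.6,0,0,0,0,0,0,0.6,0,-2,0,0,0,0,0.6,0,-3,0,0,0,0,0.6,0,-3,0]}}

```text
clock: 12.73
tool_pos: [0.5216, -0.0907, 0.1732]
ee_rot: [-3.135, -0.001, 1.464]
ft_force: [-0.3, 0.0, -0.6]
gripper_width: 0.0432
gripper_force: 0.0
```

Run:
```python
from h import *
snap('top','t10.png');snap('scene','s10.png');print(manip.state()['tool_pos'],manip.state()['gripper_width'])
g=cv2.imread('pics/s8.png').max(2)[180:205,255:275];q=np.argwhere(g<60);c=q.mean(0)[::-1]+[255,180];print(c,len(q))
for z in(.14,.137):print(onz('scene',*c,z))
g=cv2.imread('pics/t8.png').max(2)[198:214,274:288];q=np.argwhere(g<70);c=q.mean(0)[::-1]+[274,198];print(c,len(q),onz('top',*c,.15))
print(*corks('s10.png'),sep='\n')
```

```text
[ 0.52338428 -0.09123561  0.17603467] 0.04296376619685853
[265.23333333 193.76666667] 30
[ 0.51908093 -0.09115546  0.14      ]
[ 0.52263273 -0.08785548  0.137     ]
[279.96428571 205.35714286] 28 [ 0.52096973 -0.0890751   0.15      ]
([254, 150, 24, 13, 93], [263.4, 154.6])
([279, 150, 5, 7, 18], [281.3, 153.2])
([213, 169, 8, 15, 82], [216.7, 175.2])
([235, 183, 7, 16, 84], [238.3, 189.9])
([307, 229, 2, 9, 11], [307.3, 233.3])
([311, 230, 5, 8, 13], [313.9, 233.2])
([306, 238, 10, 9, 52], [310.4, 242.4])
([238, 241, 13, 15, 117], [243.9, 247.8])
([259, 240, 13, 10, 81], [263.9, 244.6])
([207, 269, 29, 11, 167], [221.8, 275.9])
```

Call:
{"method": "drive_tool", "body": {"rows": [0,0,0,0,0,-2,0,0,0,0,0,0,-3.9,0,0,0,0,0,0,-3.9,0,0,0,0,-0.5,0.05,-3.9,0,0,0,0,-1,0.1,-3.9,0]}}

```text
clock: 13.25
tool_pos: [0.5148, -0.0906, 0.139]
ee_rot: [3.14, 0.0, 1.464]
ft_force: [0.7, 0.5, 0.8]
gripper_width: 0.0438
gripper_force: 0.0
```

Call:
{"method": "drive_tool", "body": {"rows": [0,0,0,-1,0.1,0,0,0,0,0,-2,0.2,0,0,0,0,0,-3,0.3,0,0,0,0,0,-4,0.4,0,0,0,0,0,-5,0.5,0,0]}}

```text
clock: 13.67
tool_pos: [0.4647, -0.0855, 0.1391]
ee_rot: [3.138, 0.001, 1.464]
ft_force: [1.8, 0.8, 1.2]
gripper_width: 0.044
gripper_force: 1.0
```

Call:
{"method": "drive_tool", "body": {"rows": [0,0,0,-1,0.1,0,0,0,0,0,-2,0.2,0,0,0,0,0,-3,0.3,0,0,0,0,0,-4,0.4,0,0,0,0,0,-4.3,0.5,0,0]}}

```text
clock: 14.08
tool_pos: [0.4208, -0.0805, 0.1385]
ee_rot: [3.14, 0.001, 1.464]
ft_force: [1.3, -2.5, 0.4]
gripper_width: 0.0436
gripper_force: 0.8
```

Call:
{"method": "drive_tool", "body": {"rows": [0,0,0,-0.3,0,0,0,0,0,0,-0.6,0,0,0,0,0,0,-0.8,0,0,0,0,0,0,-1,0,0,0]}}

```text
clock: 14.42
tool_pos: [0.4117, -0.0804, 0.1377]
ee_rot: [3.141, -0.0, 1.464]
ft_force: [1.3, 0.9, 0.9]
gripper_width: 0.0436
gripper_force: 0.8
```

Call:
{"method": "drive_tool", "body": {"rows": [0,0,0,-0.2,0,0,0,0,0,0,-0.4,0,0,0,0,0,0,-0.6,0,0,0]}}

```text
clock: 14.67
tool_pos: [0.4104, -0.0804, 0.1381]
ee_rot: [3.129, -0.001, 1.463]
ft_force: [29.6, 2.1, -19.4]
gripper_width: 0.0436
gripper_force: 14.4
```

Stop reached, so the gate is shut. Backing off, lifting and clearing the view.

Call:
{"method": "drive_tool", "body": {"rows": [0,0,0,1,-0.1,0,0,0,0,0,1.8,-0.2,0,0,0,0,0,1.8,-0.2,0,0,0,0,0,1.8,-0.2,4,0,0,0,0,1.8,-0.2,8,0]}}

```text
clock: 15.08
tool_pos: [0.4207, -0.0815, 0.2153]
ee_rot: [-3.133, -0.002, 1.464]
ft_force: [1.7, -1.3, 0.8]
gripper_width: 0.0435
gripper_force: 0.0
```

Call:
{"method": "drive_tool", "body": {"rows": [0,0,0,0,4,2,0,0,0,0,0,8,2,0,0,0,0,0,12,2,0,0,0,0,0,16,2,0,0,0,0,0,20,2,0]}}

```text
clock: 15.5
tool_pos: [0.4227, 0.1191, 0.2376]
ee_rot: [-3.141, 0.001, 1.463]
ft_force: [1.7, -0.5, 0.1]
gripper_width: 0.0438
gripper_force: 0.0
```

Call:
{"method": "drive_tool", "body": {"rows": [0,0,0,0,4,0,0,0,0,0,0,8,0,0,0,0,0,0,12,0,0,0,0,0,0,15,0,0,0,0,0,0,15,0,0]}}

```text
clock: 15.92
tool_pos: [0.4223, 0.2719, 0.237]
ee_rot: [-3.14, -0.001, 1.469]
ft_force: [0.3, 0.2, 0.3]
gripper_width: 0.0438
gripper_force: 0.0
```

Run:
```python
from h import *
snap('top','t11.png');snap('scene','s11.png');print(manip.state()['tool_pos'])
g=cv2.imread('pics/t11.png').max(2)[228:250,268:290];q=np.argwhere(g<70);c=q.mean(0)[::-1]+[268,228];w=onz('top',*c,.15)
d=w[:2]-[.4803,.0755];print(c,len(q),'pin tray',.9943*d[0]-.1064*d[1],.1064*d[0]+.9943*d[1])
print(*corks('s11.png'),'top',*corks('t11.png'),sep='\n')
```

```text
[0.42266553 0.26816766 0.23672473]
[277.04166667 242.66666667] 24 pin tray -0.04075358141312373 -0.16040050640007372
([213, 169, 8, 15, 82], [216.7, 175.3])
([234, 182, 9, 16, 95], [238.3, 188.9])
([306, 230, 10, 17, 67], [311.4, 240.4])
([238, 241, 13, 15, 115], [244.1, 247.9])
([259, 240, 13, 10, 81], [264.1, 244.6])
([207, 269, 29, 11, 166], [221.8, 275.9])
top
([205, 202, 7, 8, 44], [207.8, 205.6])
([243, 206, 7, 8, 46], [245.9, 209.9])
([288, 226, 14, 7, 89], [294.7, 228.8])
([281, 238, 7, 14, 66], [283.3, 245.3])
([305, 253, 10, 14, 88], [309.6, 259.7])
```

Pin at tray x = -41 mm (shut), three corks in the box, rejects at their original pixels, and the arm is clear.

```bash
python3 -c "
from bench import manip
print(manip.job_done())"
```

```text
the job is handed in; nothing more can be done
None
```

The job is done and handed in: I pushed the gate fully open to its stop, swept all three lying corks into the blue box, and pushed the gate shut to its stop; both rejects still stand where they were.

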